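Lay the sprinkler pipe in the V-cradles and chock it

TASK

Take the green pipe from the sloping wooden rack and lay it level in both blue V-cradles, centred between them, letting go only once it rests in the V's. Then stand the yellow chock on the cradle's board on the open, low-lipped side, midway between the two V's, upright, its tall rubber face square to the pipe and touching it or within a few millimetres, so that the pipe cannot roll out. Do not disturb the other things on the bench.

Things in the scene. Friction and masses are not known exactly. Their poses are not given: they have to be found in the camera images.
- bar_center (a point): Centre of the green pipe, a closed rigid cylinder 40 mm in diameter, 190 mm long, about 0.45 kg; x axis along the pipe. It starts on the sloping rack, x pointing up the slope, 35.5 degrees above level, rising away from the robot. Its middle 100 mm is free on both sides for fingers; the rack's beam, 28 mm wide, has its top 44 mm below the pipe's axis.
- bar: The same green pipe, its origin at its centre, the same point and axes as bar_center.
- rack: Fixed wooden sloping rack; origin at the centre of its underside, footboard 200 mm (x) by 90 mm (y). Two V saddles hold the pipe with its centre 128 mm above the origin, sloping up along +x by 35.5 degrees; the pipe's upper end reaches 200 mm above the bench. A dark stop at the lower end, 12 mm thick, ends 4 mm above the pipe's axis: lift the pipe out square to the slope.
- cradle_seat (a point): Where the pipe's centre lies when it rests in the two blue V-cradles: midway between them, 58 mm above the bench, 42 mm above the top of the cradle's board. x axis along the V's, z up. The V's stand at x = -70 and +70 mm, each 24 mm wide (116 mm free between).
- cradle: Fixed stand of board and V-cradles; origin on the bench 58 mm under cradle_seat, same axes. On +y each V has a steep 60 degree cheek, its top 74 mm above the bench; on -y a shallow 30 degree flank ends in a low lip at y = -20 mm, 46 mm above the bench. Board 16 mm thick, 200 mm (x), from y = -90 to +48 mm, bare between the V's and on the -y side, where the chock belongs.
- chock_grip (a point): Middle of the black grip block on top of the yellow chock: 28 by 28 mm, 50 mm high; this point is 73 mm and its top 98 mm above the chock's underside. x along the chock's length, +y towards its rubber face, z up. About 0.3 kg, standing on the bench. Best gripped with fingers closing along x, so that none comes between chock and pipe.
- chock_face (a point): Point on the chock's tall upright rubber face (80 mm long in x, 48 mm high, looking to +y): mid-length, 42 mm above its underside. The tall part is 36 mm thick, with an 18 mm high foot reaching 62 mm behind the face; the grip point is 18 mm behind the face. Touching the seated pipe, this point is 20 mm from the pipe's axis, level with it, on the seat's -y side.
- chock: The yellow chock itself, its origin on its underside, under the middle of the rubber face; same axes as chock_grip.
- sprinkler: Bystander, to be left alone: the sprinkler on its green foot, about 110 mm high and 130 mm long; origin at its underside.
- jar: Bystander, to be left alone: amber screw jar, 64 mm in diameter, 85 mm high; origin at its underside.
- tape: Bystander, to be left alone: blue roll of tape lying flat, 90 mm in diameter, 30 mm high; origin at its underside.
- screwdriver: Bystander, to be left alone: screwdriver with amber handle, 200 mm long, lying flat; origin at its underside.
- wrench: Bystander, to be left alone: steel wrench, 190 mm long, lying flat; origin at its underside.
- tin: Bystander, to be left alone: tin with blue label, 68 mm in diameter, 100 mm high; origin at its underside.
- mug: Bystander, to be left alone: white mug, 76 mm in diameter, 90 mm high; origin at its underside.
There are look-alikes about, which are no part of the job. There is more than one size of the chock; the job needs the smallest.

How it is judged:
By the outcome, as a careful person would: the job done as asked, in the order asked, and still so for the second after the job is handed in, with the robot touching nothing.
It also fails if it takes over 51 s, if anything falls off the work surface, if the arm or the gripper's body presses on something with over 40 N, if the wrist force passes 120 N, or if a joint passes its speed limit or range.

ROBOT

A 6-joint arm with a two-finger parallel gripper is mounted at the origin on the work surface. World frame = base frame: x ahead of the robot, y to its left, z up, the work surface at z = 0. Lengths are in mm, angles in rad, forces in N, time in s.
With the tool pointing down it reaches from about 325 to 850 mm from the base axis. Payload 15.5 kg.
Tool frame: the origin (TCP) lies at the very end of the fingers, on their centre line; the grasp point (between the pads) lies 19 mm behind it; z points along the fingers, y is the line along which they close (so a half turn about z gives the same grasp; the last joint's range is limited). The gripper opens to 91 mm and grips with 3 to 60 N. Pads are 32 mm wide; open, the fingers measure 118 mm over their backs; the gripper's body (76 mm by 178 mm) begins 60 mm behind the grasp point.
Start: joints at [1.222, 0.494, 1.345, -0, 1.302, -0.096], TCP at [156.922, 604.98, 177.415] pointing down, gripper open.
Joint ranges: [-2.91, 2.91], [-0.82, 2.16], [0.22, 2.67], [-1.22, 4.37], [0.12, 2.79], [-3.08, 3.08]. Speed limits (rad/s): [1.89, 1.89, 2.57, 3.01, 3.01, 3.01].

INTERFACE

Orientations are given as a 3x3 rotation matrix whose columns are the frame's x, y, z axes.
In Python, from workcell import state, read_camera, job_done gives the robot as it stands. The module is installed in compiled form; this text tells all that it offers.
- The arm moves only by the shell command python3 -m inch 'ROWS' [FORCE]. ROWS is JSON, a list of rows, each a list of 7 numbers: the shift along the tool's x, y, z in mm, then the turn, a rotation vector about the tool's x, y, z in degrees, then the opening in per cent of the stroke, from 0 (shut) to 100 (fully open). A call has exactly 8 rows; each row is the pose to reach, as a shift and turn from the pose commanded when the call began, along the tool's axes at that moment; what a row does not reach only later rows make up. A row lasts 1/10 s, in which the tool goes at most 50 mm and 8.59 degrees, less where a joint would pass 70% of its speed; a pose out of reach is approached as far as the arm can. A call with a gripper value outside its range is refused whole. The fingers move at their own pace and stop on an object; FORCE is the grip in N (left out, the last holds). Time passes only in rows, so rows that repeat a pose let the fingers close, or fill a call up. It gives the time, the measured TCP pose, the force, the opening and the grip force at its end, in the units of the state.
- state(): the state, without advancing time (a new reading comes with each control period).
- read_camera(name): name is "scene" or "side" or "wrist"; returns a dict with "img" (480x640x3 uint8, red, green, blue), "z_map" (480x640 float32, mm along the optical axis (not along the pixel's ray), 0 where there is no reading), "mtx" (3x3 intrinsics, pixels), "dist_coeffs" ([k1, k2, p1, p2, k3] as OpenCV has them; the pictures are not rectified), "R" (3x3) and "t" (3): a world point X has camera coordinates R X + t. Camera axes: x right, y down, z forward; pixel columns grow to the right and rows downward; lengths in mm; the calibration is good to about 2 mm. A picture is of the moment at which its call begins.
- job_done(): hands the job in; it is judged then, once.
The state is a dict: "t": time; "q": joint angles; "joint_velocities": joint speeds; "effort": joint torques, N m; "tcp_pos": TCP position; "orientation": TCP orientation; "ft_force": force on the tool from outside, world axes, zero at the start; "torque": the same for the moment, N m; "opening": opening from 0.0 (shut) to 1.0 (fully open); "grip_force": force on a finger pad.
Only numpy, scipy, OpenCV 4.12 (cv2) and the standard library are available. Lean on these libraries where they do the work, as an engineer would, in place of code of your own. Each camera call takes 0.05 s, during which the arm holds its last target. There are 200 camera calls.

## Working session

There is one attempt and no reset: what is moved stays moved. The work goes in short steps, Python scripts to look and compute and a shell command to move; the robot and the scene stay as the last step left them, time stands still between calls to the robot, and variables do not carry over. Pictures are saved under pics/ and viewed, at most 10 in all, crops included, and the job is handed in when it is done.

```bash
mkdir -p pics; cat > h.py <<'E'
import numpy as np, cv2
from workcell import state, read_camera
def cloud(c):
    # world point for every pixel (nan where no depth)
    h,w=c["z_map"].shape
    u,v=np.meshgrid(np.arange(w),np.arange(h))
    p=cv2.undistortPoints(np.stack([u,v],-1).reshape(-1,1,2).astype(np.float32),np.array(c["mtx"]),np.array(c["dist_coeffs"])).reshape(h,w,2)
    z=c["z_map"]; z=np.where(z>0,z,np.nan)
    X=np.dstack([p[...,0]*z,p[...,1]*z,z])
    return (X-np.array(c["t"]))@np.array(c["R"])
def snap(n,f=None):
    c=read_camera(n)
    if f: cv2.imwrite("pics/"+f,c["img"][...,::-1])
    np.savez("pics/"+n+".npz",img=c["img"],W=cloud(c))
    return c
E
python3 - <<'E'
from h import *
a=[snap(n)for n in("scene","side")]
for n,c in zip(("scene","side"),a):
    cv2.imwrite(f"pics/{n}0.png",c["img"][...,::-1]); print(n,(-np.array(c["R"]).T@c["t"]).round())
s=state();print(s["t"],s["opening"],s["tcp_pos"],np.round(s["orientation"],3))
E
```

```text
scene [1220.  582.  748.]
side [  186. -1114.   826.]
0.1 1.0008446752516673 [156.81457121 604.6244199  176.89356825] [[-0.968  0.251 -0.   ]
 [ 0.251  0.968 -0.001]
 [ 0.    -0.001 -1.   ]]
```

View pics/scene0.png

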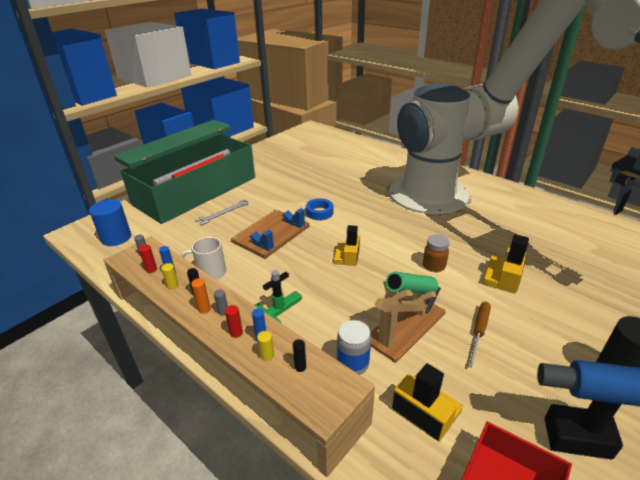

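View pics/side0.png

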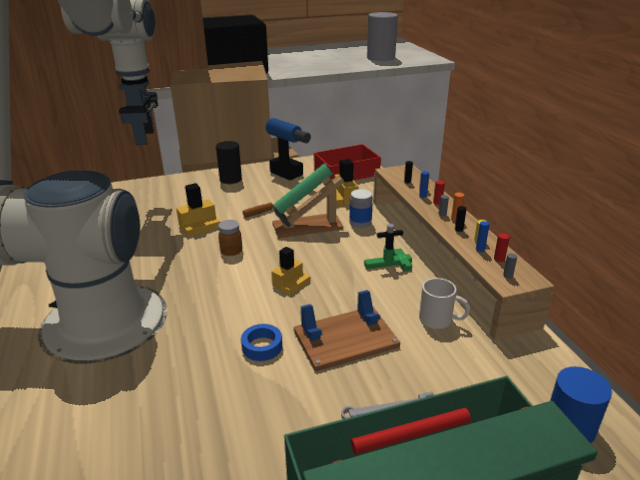

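Scene view: the pipe is at (412,283), and the cradle is at (270,230). The chock candidates are at (347,245), (508,263) and (428,400). In the side view the pipe is at (304,194), the cradle at (345,330), and the chocks at (290,270), (197,210) and (347,180). The blue drill and the rack uprights are look-alikes to avoid. Next I measure sizes and poses.

```bash
python3 - <<'E'
from h import *
def mask(img,lo,hi):
    return cv2.inRange(cv2.cvtColor(img,cv2.COLOR_RGB2HSV),lo,hi)>0
D={n:np.load(f"pics/{n}.npz") for n in("scene","side")}
boxes={"scene":dict(A=(325,215,370,272),B=(478,228,535,295),C=(385,360,468,440)),
"side":dict(A=(268,240,315,298),B=(172,178,222,236),C=(334,155,362,208))}
for n,d in D.items():
    img,W=d["img"],d["W"]
    for k,(a,b,c,e) in boxes[n].items():
        w=W[b:e,a:c]; im=img[b:e,a:c]
        m=mask(im,(18,140,60),(32,255,255))&(w[...,2]>6); bl=(im.max(-1)<45)&(w[...,2]>20)
        P=w[m];Q=w[bl]; 
        print(n,k,len(P),"yellow zmax",np.nanpercentile(P[:,2],98).round(),"black ztop",np.nanpercentile(Q[:,2],98).round(), "grip med",np.nanmedian(Q,0).round())
        T=P[:,:2].astype(np.float32); r=cv2.minAreaRect(T[~np.isnan(T).any(1)]); print("   yrect",np.round(r[0]),np.round(r[1]),round(r[2],1))
        t=Q[(Q[:,2]>np.nanpercentile(Q[:,2],98)-5)][:,:2].astype(np.float32); r=cv2.minAreaRect(t);print("   toprect",len(t),np.round(r[0]),np.round(r[1]),round(r[2],1))
    m=mask(img,(60,90,40),(88,255,255))
    bx=(380,265,445,298) if n=="scene" else (270,160,338,226)
    mm=np.zeros_like(m);mm[bx[1]:bx[3],bx[0]:bx[2]]=1
    P=W[m&mm]; P=P[~np.isnan(P).any(1)&(P[:,2]>40)]; 
    c=P.mean(0);u,s,v=np.linalg.svd(P-c,full_matrices=False);a=v[0]*np.sign(v[0][2]);pr=(P-c)@a
    print(n,"pipe",len(P),c.round(1),a.round(3),np.degrees(np.arcsin(a[2])).round(1),np.degrees(np.arctan2(a[1],a[0])).round(1),np.percentile(pr,[1,99]).round(), "zmax",P[:,2].max())
    # cradle blue
    bx=(245,200,312,255) if n=="scene" else (295,285,385,345)
    mm=np.zeros_like(m);mm[bx[1]:bx[3],bx[0]:bx[2]]=1
    m=mask(img,(100,100,30),(125,255,255))&mm
    k,l,st,ce=cv2.connectedComponentsWithStats(m.astype(np.uint8))
    for i in range(1,k):
        if st[i,4]>40:
            P=W[l==i];P=P[~np.isnan(P).any(1)];print("  V",st[i],P.mean(0).round(),P.min(0).round(),P.max(0).round()); q=P[P[:,2]>66];print("   top",len(q),q.mean(0).round(1))
    bx=(225,200,325,260) if n=="scene" else (285,295,405,370)
    mm=np.zeros_like(m);mm[bx[1]:bx[3],bx[0]:bx[2]]=1
    m=(abs(W[...,2]-16)<4)&mm&mask(img,(0,100,40),(16,255,255))
    P=W[m][:,:2].astype(np.float32);r=cv2.minAreaRect(P);print("  board",len(P),np.round(r[0],1),np.round(r[1]),r[2], cv2.boxPoints(r).round().tolist())
E
```

```text
scene A 477 yellow zmax 52.0 black ztop 99.0 grip med [462.  16.  82.]
   yrect [461.  -1.] [88. 63.] 31.7
   toprect 40 [456.  13.] [24. 19.] 23.9
scene B 1060 yellow zmax 67.0 black ztop 131.0 grip med [285. 391. 111.]
   yrect [274. 372.] [113.  84.] 13.2
   toprect 117 [272. 389.] [35. 34.] 16.5
scene C 1344 yellow zmax 67.0 black ztop 131.0 grip med [778. 415.  83.]
   yrect [742. 413.] [107.  85.] 87.7
   toprect 342 [761. 413.] [34. 36.] 87.8
scene pipe 690 [591.3 278.9 147.9] [ 0.824 -0.106  0.556] 33.8 -7.4 [-116.   72.] zmax 198.97047954846772
  V [306 200   6  18  87] [ 365. -227.   24.] [ 326. -254.    4.] [ 384. -202.   33.]
   top 0 [nan nan nan]
  V [284 209  20  18 244] [ 452. -203.   43.] [ 435. -249.   17.] [ 463. -180.   75.]
   top 25 [ 449.1 -187.7   70.1]
  V [251 230  22  20 288] [ 591. -195.   44.] [ 574. -241.   18.] [ 602. -172.   73.]
   top 36 [ 587.7 -180.6   69.6]
  board 1185 [ 518.7 -243.9] [204. 139.] 3.786024570465088 [[412.0, -181.0], [421.0, -320.0], [625.0, -307.0], [616.0, -168.0]]
side A 736 yellow zmax 48.0 black ztop 97.0 grip med [449.   1.  
[... 220 characters left out ...]
7. 35.] 20.7
side C 341 yellow zmax 65.0 black ztop 131.0 grip med [755. 397. 105.]
   yrect [737. 343.] [227.  68.] 72.7
   toprect 51 [756. 409.] [36. 36.] 0.9
side pipe 812 [568.  255.9 134.2] [ 0.812 -0.05   0.582] 35.6 -3.5 [-93.  92.] zmax 195.97642786879942
  V [358 291  22  34 432] [ 583. -206.   43.] [ 571. -247.   -2.] [634. -92.  74.]
   top 46 [ 583.5 -184.    68.9]
  V [302 305  20  36 431] [ 444. -216.   44.] [ 432. -254.   15.] [ 459. -182.   73.]
   top 52 [ 444.  -192.4   68.6]
  board 2777 [ 517.3 -245. ] [201. 141.] 3.8476743698120117 [[413.0, -181.0], [422.0, -322.0], [622.0, -309.0], [613.0, -168.0]]<stdin>:29: RuntimeWarning: Mean of empty slice.
  ret = um.true_divide(
```

```bash
python3 - <<'E'
from h import *
from scipy.optimize import least_squares
def mask(img,lo,hi): return cv2.inRange(cv2.cvtColor(img,cv2.COLOR_RGB2HSV),lo,hi)>0
D={n:np.load(f"pics/{n}.npz") for n in("scene","side")}
allP=[]
for n,bx in(("scene",(380,265,445,298)),("side",(270,160,338,226))):
    img,W=D[n]["img"],D[n]["W"]
    m=cv2.erode(mask(img,(60,90,40),(88,255,255)).astype(np.uint8),np.ones((3,3)))>0
    mm=np.zeros_like(m);mm[bx[1]:bx[3],bx[0]:bx[2]]=1
    P=W[m&mm];P=P[~np.isnan(P).any(1)&(P[:,2]>40)]
    for P in ([P] ):
        def f(p):
            a=np.array([np.cos(p[3])*np.cos(p[4]),np.sin(p[3])*np.cos(p[4]),np.sin(p[4])])
            d=P-p[:3];t=d@a
            return np.r_[np.linalg.norm(d-np.outer(t,a),axis=1)-20, (np.median(t))*.0]
        p=least_squares(f,[570,262,125,-.08,.62],loss="soft_l1",f_scale=1.5).x
        a=np.array([np.cos(p[3])*np.cos(p[4]),np.sin(p[3])*np.cos(p[4]),np.sin(p[4])])
        t=(P-p[:3])@a; lo,hi=np.percentile(t,[.5,99.5]); c=p[:3]+a*(lo+hi)/2
        print(n,len(P),"yaw,pitch",np.degrees(p[3:]).round(1),"len",(hi-lo).round(),"mid",c.round(1),"rms",np.median(abs(f(p))).round(2))
    # rack footboard
    bx=(355,285,450,360) if n=="scene" else (265,205,350,245)
    mm=np.zeros_like(m);mm[bx[1]:bx[3],bx[0]:bx[2]]=1
    mk=mask(img,(0,70,30),(18,255,255))&mm&(W[...,2]>6)&(W[...,2]<22)
    Q=W[mk];r=cv2.minAreaRect(Q[:,:2].astype(np.float32));print("  foot",len(Q),np.median(Q[:,2]).round(1),np.round(r[0]),np.round(r[1]),r[2])
    bx=(325,215,370,272) if n=="scene" else (268,240,315,298)
    mm=np.zeros_like(m);mm[bx[1]:bx[3],bx[0]:bx[2]]=1
    mk=mask(img,(18,140,60),(32,255,255))&mm
    for lo,hi in((13,22),(24,44),(44,54)):
        Q=W[mk&(W[...,2]>lo)&(W[...,2]<hi)]; r=cv2.minAreaRect(Q[:,:2].astype(np.float32));print("  chock",lo,hi,len(Q),Q.mean(0).round(),np.round(r[0]),np.round(r[1]),r[2])
    x,y=(325,205) if n=="scene" else (260,230)
    np.save(f"pics/{n}crop.npy",img[y:y+75,x:x+75])
c=[cv2.resize(np.load(f"pics/{n}crop.npy")[...,::-1],(400,400),interpolation=cv2.INTER_CUBIC) for n in D]
cv2.imwrite("pics/crop.png",np.hstack(c))
E
```

```text
scene 489 yaw,pitch [-3.8 35.6] len 178.0 mid [579.  267.1 131.7] rms 0.46
  foot 1690 11.5 [584. 268.] [ 91. 203.] 86.32962036132812
  chock 13 22 186 [477.  -6.  17.] [461.  -1.] [82. 62.] 32.31523513793945
  chock 24 44 96 [481.  29.  34.] [452.  25.] [86. 33.] 5.405420780181885
  chock 44 54 132 [467.  21.  48.] [453.  10.] [86. 35.] 30.220287322998047
side 600 yaw,pitch [-4.  35.1] len 179.0 mid [573.7 269.7 126.9] rms 2.17
  foot 913 10.0 [595. 312.] [190. 235.] 87.59374237060547
  chock 13 22 263 [461. -16.  17.] [459.  -6.] [85. 60.] 25.576108932495117
  chock 24 44 211 [447.  -6.  34.] [450.   7.] [80. 39.] 31.915613174438477
  chock 44 54 151 [446.   1.  46.] [451.   8.] [82. 40.] 28.67707061767578
```

View pics/crop.png

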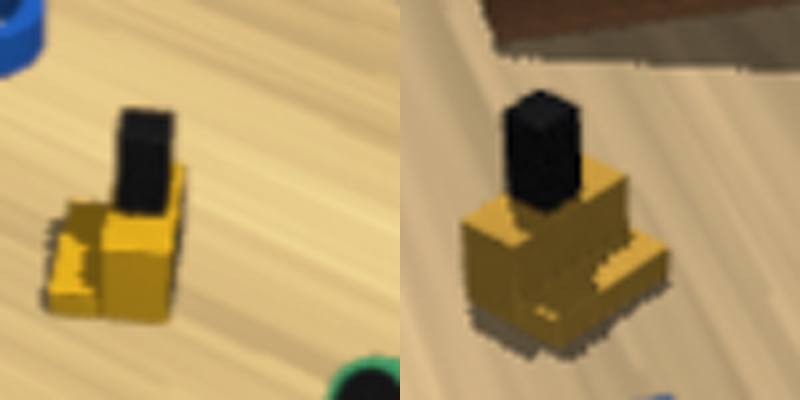

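The crop shows candidate A: the foot sits on the world (+x,−y) side of the tall part, so its face looks about 120° from world x. A is the only chock with a 98 mm top (B and C are 131 mm), so it is the smallest. Pipe first: I compute the pregrasp.

```bash
cat >> h.py <<'E'
from scipy.spatial.transform import Rotation as Ro
def to(p,R,s=None):
    "shift (mm) and turn (deg) in current tool axes to reach TCP p,R"
    s=s or state(); R0=np.array(s["orientation"])
    print("shift",(R0.T@(np.array(p)-s["tcp_pos"])).round(1),"turn",np.degrees(Ro.from_matrix(R0.T@R).as_rotvec()).round(2),"t",round(s["t"],2))
def frame(yaw,tilt=0): # tool y lateral, x = -(object x), tilt = slope angle of object x
    y=np.radians(yaw);Rz=Ro.from_euler("z",yaw,degrees=True).as_matrix()
    a=np.radians(tilt);z=np.array([np.sin(a),0,-np.cos(a)]);Y=np.array([0,1,0.])
    return Rz@np.column_stack([np.cross(Y,z),Y,z])
E
python3 - <<'E'
from h import *
for n in("scene","side"):
    W=np.load(f"pics/{n}.npz")["W"].reshape(-1,3);W=W[~np.isnan(W).any(1)]
    a=np.array([157,605]);b=np.array([535,268]);d=(b-a)/np.linalg.norm(b-a)
    t=(W[:,:2]-a)@d;l=abs((W[:,:2]-a)@[-d[1],d[0]]);m=(l<130)&(t>100)&(t<560)&(W[:,2]>100)&(W[:,2]<500)
    for q in range(100,560,60):
        k=m&(t>=q)&(t<q+60)
        if k.sum()>5:print(n,q,W[k,2].max().round(),W[k].mean(0).round())
R=frame(-3.9,35.5);z=R[:,2];Pg=np.array([576,268,128.])
p=Pg+19*z
to(p-90*z,R); to([157,605,290],np.array(state()["orientation"]))
E
```

```text
scene 160 132.0 [260. 399. 129.]
scene 220 132.0 [281. 390. 120.]
scene 460 141.0 [543. 283. 118.]
scene 520 178.0 [593. 281. 148.]
side 160 131.0 [253. 394. 120.]
side 220 131.0 [269. 376. 118.]
side 460 136.0 [529. 263. 114.]
side 520 175.0 [571. 257. 135.]
shift [-449.8 -228.2   -8.7] turn [ -3.36 -35.41 -10.28] t 0.1
shift [-1.000e-01  3.000e-01 -1.131e+02] turn [0. 0. 0.] t 0.1
```

```bash
python3 -m inch '[[0,0,-50,0,0,0,100],[-45,-23,-70,0,-4,-1,100],[-90,-46,-70,-1,-8,-2,100],[-135,-69,-70,-1,-12,-3,100],[-180,-92,-70,-2,-16,-4,100],[-225,-115,-70,-2,-20,-5,100],[-270,-138,-70,-2,-24,-6,100],[-315,-160,-60,-3,-28,-8,100]]'
python3 - <<'E'
from h import *
R=frame(-3.9,35.5);z=R[:,2];p=np.array([576,268,128.])+19*z
to(p-90*z,R)
E
```

```text
t: 0.9
tcp_pos: [417.5, 375.5, 239.7]
orientation: [[-0.874, 0.105, 0.474], [0.101, 0.994, -0.034], [-0.475, 0.018, -0.88]]
ft_force: [1.6, 0.4, 0.0]
opening: 0.998
grip_force: 0.0
shift [-87.6 -92.8 106.7] turn [-0.26 -7.15 -2.35] t 0.9
```

```bash
python3 -m inch '[[-25,-28,32,0,-2,-1,100],[-50,-56,64,0,-4,-1,100],[-75,-84,94,0,-6,-2,100],[-87,-92,106,0,-7,-2,100],[-87,-92,106,0,-7,-2,100],[-87,-92,106,0,-7,-2,100],[-87,-92,106,0,-7,-2,100],[-87,-92,106,0,-7,-2,100]]'
python3 - <<'E'
from h import *
c=snap("wrist","w1.png")
print((-np.array(c["R"]).T@c["t"]).round())
img=c["img"];W=cloud(c)
m=cv2.erode(cv2.inRange(cv2.cvtColor(img,cv2.COLOR_RGB2HSV),(60,90,30),(88,255,255)),np.ones((3,3)))>0
P=W[m];P=P[~np.isnan(P).any(1)];P=P[(P[:,2]>60)&(np.linalg.norm(P[:,:2]-[576,268],axis=1)<150)]
from scipy.optimize import least_squares
def A(p):return np.array([np.cos(p[3])*np.cos(p[4]),np.sin(p[3])*np.cos(p[4]),np.sin(p[4])])
def f(p):
    a=A(p);d=P-p[:3];t=d@a;return np.linalg.norm(d-np.outer(t,a),axis=1)-20
p=least_squares(f,[576,268,128,-.07,.62],loss="soft_l1").x
a=A(p);t=(P-p[:3])@a;print(len(P),np.degrees(p[3:]).round(1),np.percentile(t,[.5,99.5]).round(1),(p[:3]+a*np.percentile(t,[.5,99.5]).mean()).round(1),np.median(abs(f(p))))
to(p[:3],frame(-3.9,35.5))
E
```

```text
t: 1.7
tcp_pos: [531.8, 272.9, 185.3]
orientation: [[-0.815, 0.076, 0.574], [0.062, 0.997, -0.045], [-0.576, -0.001, -0.817]]
ft_force: [-0.9, 0.8, 0.1]
opening: 1.0
grip_force: 0.0
[357. 287. 315.]
10761 [-3.5 35.5] [-98.9  86.7] [572.5 270.5 127. ] 0.37387876008285303
shift [-5.9  1.  71. ] turn [-0.31 -0.34 -0.35] t 1.75
```

View pics/w1.png

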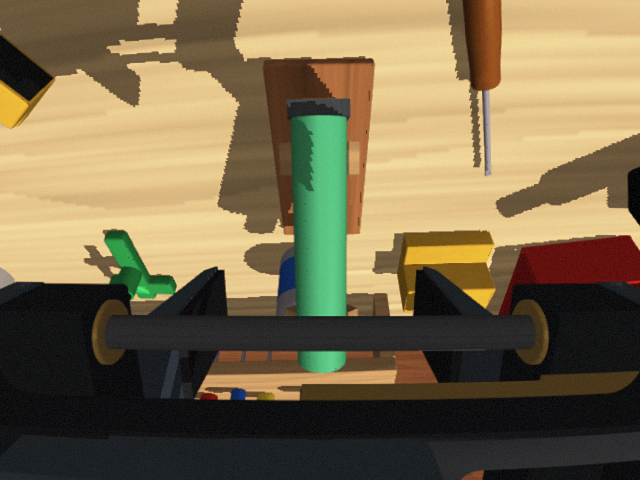

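Wrist view: the pipe spans (320,110)–(322,365), centred between the fingers at columns 220 and 420. Going in along tool z and closing.

```bash
python3 -m inch '[[0,1,25,0,0,-0.5,100],[0,1,50,0,0,-0.5,100],[0,1,72,0,0,-0.5,100],[0,1,90,0,0,-0.5,100],[0,1,90,0,0,-0.5,100],[0,1,90,0,0,-0.5,100],[0,1,90,0,0,-0.5,60],[0,1,90,0,0,-0.5,40]]' 35
python3 -m inch '[[0,0,0,0,0,0,30],[0,0,0,0,0,0,20],[0,0,0,0,0,0,20],[0,0,0,0,0,0,20],[0,0,0,0,0,0,20],[0,0,0,0,0,0,20],[0,0,0,0,0,0,20],[0,0,0,0,0,0,20]]' 35
```

```text
t: 2.55
tcp_pos: [583.7, 269.2, 112.2]
orientation: [[-0.815, 0.07, 0.575], [0.054, 0.998, -0.045], [-0.576, -0.006, -0.817]]
ft_force: [0.1, 0.5, 0.7]
opening: 0.854
grip_force: 0.0
t: 3.35
tcp_pos: [583.6, 268.9, 111.6]
orientation: [[-0.816, 0.07, 0.574], [0.054, 0.998, -0.045], [-0.576, -0.006, -0.818]]
ft_force: [-15.7, 0.9, 19.5]
opening: 0.206
grip_force: 23.6
```

```bash
python3 - <<'E'
from h import *
a=[]
for n,(x,y) in (("scene",(320,200)),("side",(220,100))):
    c=snap(n);a.append(cv2.resize(c["img"][y:y+150,x:x+150,::-1],(400,400),interpolation=cv2.INTER_CUBIC))
cv2.imwrite("pics/g1.png",np.hstack(a));s=state();print(s["opening"],s["grip_force"],np.round(s["ft_force"],1),s["tcp_pos"])
E
```

```text
0.20302688169207028 19.990580677986145 [-14.7   1.3  17.6] [583.54679646 268.88765629 111.77864628]
```

View pics/g1.png

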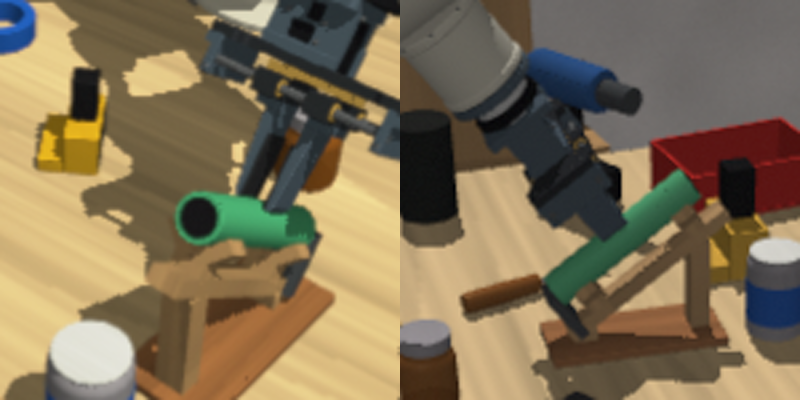

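The pipe is at crop (620,230) in the side half, with the fingertips only on it or around its upper half. The 0.20 opening is too narrow for a 40 mm grip, so I measure before lifting.

```bash
python3 - <<'E'
from h import *
from scipy.optimize import least_squares
def A(p):return np.array([np.cos(p[3])*np.cos(p[4]),np.sin(p[3])*np.cos(p[4]),np.sin(p[4])])
s=state();R0=np.array(s["orientation"]);T=np.array(s["tcp_pos"])
for n,bx in(("scene",(380,265,445,298)),("side",(270,160,338,226))):
    d=np.load(f"pics/{n}.npz");img,W=d["img"],d["W"]
    m=cv2.erode(cv2.inRange(cv2.cvtColor(img,cv2.COLOR_RGB2HSV),(60,90,40),(88,255,255)),np.ones((3,3)))>0
    mm=np.zeros_like(m);mm[bx[1]-5:bx[3]+5,bx[0]-10:bx[2]+10]=1
    P=W[m&mm];P=P[~np.isnan(P).any(1)&(P[:,2]>40)]
    def f(p):
        a=A(p);q=P-p[:3];t=q@a;return np.linalg.norm(q-np.outer(t,a),axis=1)-20
    p=least_squares(f,[574,270,128,-.07,.62],loss="soft_l1").x;a=A(p);t=(P-p[:3])@a
    print(n,np.degrees(p[3:]).round(1),(p[:3]+a*np.percentile(t,[.5,99.5]).mean()).round(1),"in tool:",(R0.T@(p[:3]+a*np.percentile(t,[.5,99.5]).mean()-T)).round(1))
    hsv=cv2.cvtColor(img,cv2.COLOR_RGB2HSV)
    L=(W-T)@R0
    k=(hsv[...,1]<120)&(hsv[...,2]<110)&(abs(L[...,0])<22)&(abs(L[...,1])<70)&(L[...,2]>-60)&(L[...,2]<25)
    Q=L[k];print("  finger pts",len(Q),"z pct",np.percentile(Q[:,2],[50,90,97,100]).round(1),"y near tip",[ (q.round(0)) for q in Q[np.argsort(-Q[:,2])][:8]])
    for lo in (-50,-40,-30,-20,-10,0): 
        q=Q[(Q[:,2]>lo)&(Q[:,2]<lo+10)]; 
        if len(q):print("   z",lo,len(q),"y",q[:,1].min().round(),q[:,1].max().round(),"x",q[:,0].min().round(),q[:,0].max().round())
E
```

```text
scene [-3.7 35.6] [579.7 267.  132.2] in tool: [ -8.7  -2.3 -18.8]
  finger pts 203 z pct [-48.6 -38.9  -6.   -4.6] y near tip [array([-21.,  12.,  -5.]), array([-15.,  12.,  -5.]), array([-11.,  12.,  -5.]), array([-8., 13., -5.]), array([ 2., 13., -6.]), array([ 7., 13., -6.]), array([12., 13., -6.]), array([16., 13., -6.])]
   z -50 85 y -18.0 18.0 x -19.0 16.0
   z -40 18 y -16.0 16.0 x -19.0 12.0
   z -10 8 y 12.0 13.0 x -21.0 16.0
side [-3.3 36.1] [573.3 269.4 126.2] in tool: [  0.   -0.3 -17.7]
  finger pts 125 z pct [-44.8  -6.9  24.2  24.9] y near tip [array([ -2., -14.,  25.]), array([-14., -11.,  25.]), array([12., -9., 25.]), array([ -8., -17.,  25.]), array([ -7., -10.,  24.]), array([  3., -22.,  24.]), array([-18.,  -5.,   2.]), array([ 7., -8., -1.])]
   z -50 40 y -26.0 15.0 x -16.0 18.0
   z -40 25 y -19.0 14.0 x -19.0 18.0
   z -30 1 y -7.0 -7.0 x 15.0 15.0
   z -10 12 y -21.0 -8.0 x -21.0 20.0
   z 0 1 y -5.0 -5.0 x -18.0 -18.0
```

```bash
python3 -m inch '[[0,0,-5,0,0,0,40],[0,0,-5,0,0,0,70],[0,0,-5,0,0,0,100],[0,0,-5,0,0,0,100],[0,0,-5,0,0,0,100],[0,0,-5,0,0,0,100],[0,0,-5,0,0,0,100],[0,0,-5,0,0,0,100]]' 35
python3 - <<'E'
from h import *
s=state();R0=np.array(s["orientation"]);T=np.array(s["tcp_pos"]);a=[]
for n,(x,y) in (("scene",(340,180)),("side",(220,100))):
    c=snap(n);a.append(cv2.resize(c["img"][y:y+150,x:x+150,::-1],(400,400),interpolation=cv2.INTER_CUBIC))
    img=c["img"];L=(cloud(c)-T)@R0;hsv=cv2.cvtColor(img,cv2.COLOR_RGB2HSV)
    k=((hsv[...,0]>90)|(hsv[...,2]<60))&(abs(L[...,0])<22)&(abs(L[...,1])<70)&(L[...,2]>-80)&(L[...,2]<25)
    Q=L[k]
    for lo in range(-70,11,10):
        q=Q[(Q[:,2]>lo)&(Q[:,2]<lo+10)]
        if len(q):print(n,"z",lo,len(q),"y",q[:,1].min().round(),q[:,1].max().round())
cv2.imwrite("pics/g2.png",np.hstack(a))
E
```

```text
t: 4.25
tcp_pos: [581.0, 268.9, 115.2]
orientation: [[-0.816, 0.07, 0.574], [0.054, 0.998, -0.046], [-0.575, -0.007, -0.818]]
ft_force: [0.2, 0.8, 0.8]
opening: 0.873
grip_force: 0.0
scene z -70 88 y -50.0 50.0
scene z -60 77 y -50.0 50.0
scene z -50 77 y -49.0 49.0
scene z -40 12 y -47.0 46.0
side z -70 44 y -61.0 -48.0
side z -60 40 y -59.0 44.0
side z -50 39 y -59.0 46.0
side z -40 20 y -55.0 51.0
```

View pics/g2.png

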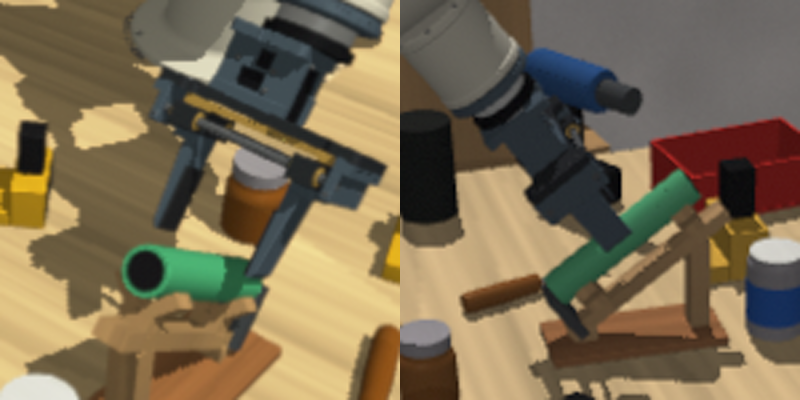

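Both views show the actual fingertips about 36 mm short of the reported TCP: in the side crop the finger ends at (615,240), at the pipe's top. I correct for that and go 42 mm deeper.

```bash
python3 -m inch '[[0,0,8,0,0,0,100],[0,0,18,0,0,0,100],[0,0,28,0,0,0,100],[0,0,36,0,0,0,100],[0,0,42,0,0,0,100],[0,0,42,0,0,0,100],[0,0,42,0,0,0,100],[0,0,42,0,0,0,100]]' 35
python3 -m inch '[[0,0,0,0,0,0,60],[0,0,0,0,0,0,40],[0,0,0,0,0,0,30],[0,0,0,0,0,0,30],[0,0,0,0,0,0,30],[0,0,0,0,0,0,30],[0,0,0,0,0,0,30],[0,0,0,0,0,0,30]]' 35
```

```text
t: 5.15
tcp_pos: [605.0, 267.1, 81.1]
orientation: [[-0.816, 0.07, 0.574], [0.054, 0.998, -0.046], [-0.576, -0.006, -0.818]]
ft_force: [-0.2, -0.0, 0.9]
opening: 0.998
grip_force: 0.0
t: 5.95
tcp_pos: [605.1, 267.2, 80.9]
orientation: [[-0.816, 0.07, 0.574], [0.053, 0.998, -0.045], [-0.576, -0.006, -0.818]]
ft_force: [0.5, 1.3, -0.0]
opening: 0.429
grip_force: 35.0
```

Gripped at 39 mm and 35 N. Lifting square to the slope.

```bash
python3 -m inch '[[0,0,-10,0,0,0,30],[0,0,-25,0,0,0,30],[0,0,-45,0,0,0,30],[0,0,-65,0,0,0,30],[0,0,-85,0,0,0,30],[0,0,-105,0,0,0,30],[0,0,-120,0,0,0,30],[0,0,-120,0,0,0,30]]' 45
python3 - <<'E'
from h import *
from scipy.optimize import least_squares
def A(p):return np.array([np.cos(p[3])*np.cos(p[4]),np.sin(p[3])*np.cos(p[4]),np.sin(p[4])])
s=state();R0=np.array(s["orientation"]);T=np.array(s["tcp_pos"]);g=T-55*R0[:,2]
print(s["grip_force"],s["opening"],T.round(1),np.round(s["ft_force"],1))
for n in("scene","side"):
    c=snap(n);img,W=c["img"],cloud(c)
    m=cv2.erode(cv2.inRange(cv2.cvtColor(img,cv2.COLOR_RGB2HSV),(60,90,25),(88,255,255)),np.ones((3,3)))>0
    P=W[m&(np.linalg.norm(W-g,axis=2)<125)]
    def f(p):
        a=A(p);q=P-p[:3];t=q@a;return np.linalg.norm(q-np.outer(t,a),axis=1)-20
    p=least_squares(f,[*g,-.07,.62],loss="soft_l1").x;a=A(p);t=(P-p[:3])@a;e=np.percentile(t,[.3,99.7])
    print(n,len(P),np.degrees(p[3:]).round(1),"len",np.diff(e),"in tool:",(R0.T@(p[:3]+a*e.mean()-T)).round(1))
to([516.6,-223.5,180],frame(3.8))
E
```

```text
t: 6.75
tcp_pos: [535.5, 272.7, 180.0]
orientation: [[-0.816, 0.07, 0.574], [0.054, 0.998, -0.045], [-0.576, -0.006, -0.817]]
ft_force: [-0.7, -0.3, -5.1]
opening: 0.429
grip_force: 45.0
44.988462924957275 0.42878951772205026 [535.5 272.7 180. ] [-0.7 -0.3 -5.1]
scene 326 [-3.9 35.6] len [171.49522598] in tool: [-11.5  -2.2 -57.1]
side 561 [-3.  36.1] len [179.75462084] in tool: [ -2.4   0.1 -54.7]
shift [ -11.4 -496.    10.4] turn [-2.77 35.04 -7.46] t 6.85
```

```bash
python3 -m inch '[[-1,-45,1,0,4,-1,30],[-2,-90,2,-1,8,-2,30],[-3,-135,3,-1,12,-3,30],[-5,-180,4,-1,16,-4,30],[-6,-230,5,-1,20,-5,30],[-7,-280,6,-2,24,-5,30],[-8,-330,7,-2,28,-6,30],[-9,-380,8,-2,32,-7,30]]'
python3 - <<'E'
from h import *
to([516.6,-223.5,170],frame(3.8))
E
```

```text
t: 7.65
tcp_pos: [524.6, -38.2, 178.8]
orientation: [[-0.997, -0.054, 0.05], [-0.055, 0.998, -0.01], [-0.049, -0.013, -0.999]]
ft_force: [1.1, -0.1, -7.0]
opening: 0.431
grip_force: 45.0
shift [  18.5 -184.5   10.3] turn [-0.76  2.8  -0.68] t 7.65
```

```bash
python3 -m inch '[[8,-45,2,0,1,0,30],[12,-90,5,-0.5,2,-0.5,30],[16,-130,8,-0.7,2.7,-0.7,30],[18,-165,10,-0.7,2.7,-0.7,30],[18,-184,10,-0.7,2.7,-0.7,30],[18,-184,10,-0.7,2.7,-0.7,30],[18,-184,10,-0.7,2.7,-0.7,30],[18,-184,10,-0.7,2.7,-0.7,30]]'
cat > meas.py <<'E'
from h import *
from scipy.optimize import least_squares
def A(p):return np.array([np.cos(p[3])*np.cos(p[4]),np.sin(p[3])*np.cos(p[4]),np.sin(p[4])])
def pipe(g,lo=25):
    for n in("scene","side"):
        c=snap(n);img,W=c["img"],cloud(c)
        m0=cv2.inRange(cv2.cvtColor(img,cv2.COLOR_RGB2HSV),(60,90,lo),(88,255,255))
        m=cv2.erode(m0,np.ones((3,3)))>0
        P=W[m&(np.linalg.norm(W-g,axis=2)<125)]; E=W[(m0>0)&(np.linalg.norm(W-g,axis=2)<125)]
        f=lambda p:np.linalg.norm(np.cross(P-p[:3],A(p)),axis=1)-20
        p=least_squares(f,[*g,.066,0],loss="soft_l1").x;a=A(p);t=(E-p[:3])@a;e=np.percentile(t,[.3,99.7])
        print(n,len(P),"yaw,pitch",np.degrees(p[3:]).round(1),"len",np.diff(e).round(1),"mid",(p[:3]+a*e.mean()).round(1))
if __name__=="__main__":
    s=state();R0=np.array(s["orientation"]);T=np.array(s["tcp_pos"]);print(T.round(1))
    pipe(T-55*R0[:,2]); to([516.6,-223.5,170],frame(3.8))
E
python3 meas.py
```

```text
t: 8.45
tcp_pos: [517.2, -219.0, 170.5]
orientation: [[-0.998, -0.068, 0.005], [-0.068, 0.998, -0.001], [-0.005, -0.001, -1.0]]
ft_force: [-0.1, 0.5, -3.9]
opening: 0.424
grip_force: 45.0
[ 517.2 -219.   170.5]
scene 419 yaw,pitch [ 4.9 -0.1] len [187.9] mid [ 519.5 -221.4  228.5]
side 869 yaw,pitch [4.  0.6] len [189.6] mid [ 516.4 -218.8  225.8]
shift [ 1.1 -4.5  0.9] turn [-0.08  0.29  0.13] t 8.55
```

```bash
python3 -m inch '[[0,-2,20,0,0.3,0,30],[1,-4,50,0,0.3,0,30],[1,-4,85,0,0.3,0,30],[1,-4,115,0,0.3,0,30],[1,-4,135,0,0.3,0,30],[1,-4,145,0,0.3,0,30],[1,-4,145,0,0.3,0,30],[1,-4,145,0,0.3,0,30]]'
python3 - <<'E'
import meas
from h import *
s=state();T=np.array(s["tcp_pos"]);meas.pipe(T+[0,0,55])
R=Ro.from_euler("z",3.8,degrees=True).as_matrix()
for n in("scene","side"):
    d=np.load(f"pics/{n}.npz");W=d["W"];h=cv2.cvtColor(d["img"],cv2.COLOR_RGB2HSV)
    L=(W-[516.6,-223.5,0])@R
    m=(h[...,0]>100)&(h[...,0]<125)&(h[...,1]>100)&(abs(L[...,1])<60)&(L[...,2]>18)
    for sg in(-1,1):
        Q=L[m&(abs(L[...,0]-70*sg)<25)&(L[...,2]>25)];print(n,sg,len(Q),"x",np.percentile(Q[:,0],[2,98]).round(1),"y",np.percentile(Q[:,1],[2,98]).round(1),"z",np.percentile(Q[:,2],[2,98]).round(1))
to([516.6,-223.5,3],frame(3.8))
E
```

```text
t: 9.35
tcp_pos: [518.2, -224.2, 26.9]
orientation: [[-0.998, -0.068, 0.001], [-0.068, 0.998, -0.002], [-0.001, -0.002, -1.0]]
ft_force: [-0.0, 0.3, -4.6]
opening: 0.431
grip_force: 45.0
scene 283 yaw,pitch [4.  0.5] len [190.7] mid [ 520.5 -227.2   83.6]
side 657 yaw,pitch [4.3 0.5] len [189.5] mid [ 517.3 -224.    82.1]
scene -1 211 x [-78.  -54.1] y [-12.8  46.8] z [25.9 71.3]
scene 1 260 x [60.4 85.5] y [-17.1  46.1] z [26. 73.]
side -1 178 x [-87.9 -59. ] y [-23.9  22.6] z [26.5 54.1]
side 1 168 x [57.1 81.4] y [-24.8  18.2] z [26.8 44.7]
shift [ 1.7  1.1 24.2] turn [-0.15  0.11  0.08] t 9.45
```

```bash
python3 -m inch '[[1.5,0.5,5,0,0,0,30],[1.5,0.5,10,0,0,0,30],[1.5,0.5,14,0,0,0,30],[1.5,0.5,17,0,0,0,30],[1.5,0.5,19,0,0,0,30],[1.5,0.5,20,0,0,0,30],[1.5,0.5,21,0,0,0,30],[1.5,0.5,21,0,0,0,30]]'
python3 -m inch '[[0,0,0.5,0,0,0,30],[0,0,1,0,0,0,30],[0,0,1.5,0,0,0,30],[0,0,2,0,0,0,30],[0,0,2.5,0,0,0,30],[0,0,2.5,0,0,0,30],[0,0,2.5,0,0,0,30],[0,0,2.5,0,0,0,30]]'
```

```text
t: 10.25
tcp_pos: [516.0, -223.8, 5.0]
orientation: [[-0.998, -0.068, 0.0], [-0.068, 0.998, -0.002], [-0.0, -0.002, -1.0]]
ft_force: [0.2, -0.2, -4.6]
opening: 0.426
grip_force: 45.0
t: 11.05
tcp_pos: [516.1, -223.8, 2.6]
orientation: [[-0.998, -0.068, 0.0], [-0.068, 0.998, -0.002], [-0.0, -0.002, -1.0]]
ft_force: [1.5, 0.9, -4.2]
opening: 0.427
grip_force: 45.0
```

Still no contact, so I lower further in small steps.

```bash
python3 -m inch '[[0,0,0.3,0,0,0,30],[0,0,0.6,0,0,0,30],[0,0,0.9,0,0,0,30],[0,0,1.2,0,0,0,30],[0,0,1.5,0,0,0,30],[0,0,1.5,0,0,0,30],[0,0,1.5,0,0,0,30],[0,0,1.5,0,0,0,30]]'
python3 - <<'E'
import meas
meas.pipe(meas.np.array([516.6,-223.5,58]))
E
```

```text
t: 11.85
tcp_pos: [516.3, -223.8, 1.8]
orientation: [[-0.998, -0.068, 0.001], [-0.068, 0.998, -0.002], [-0.001, -0.002, -1.0]]
ft_force: [-2.3, 2.8, 14.2]
opening: 0.428
grip_force: 45.0
scene 256 yaw,pitch [ 3.8 -0.1] len [167.] mid [ 530.6 -225.5   58.2]
side 661 yaw,pitch [ 3.9 -0.7] len [188.1] mid [ 514.9 -223.6   56.4]
```

Contact at +14 N. The pipe is level at 58 mm and centred, so I release and go up.

```bash
python3 -m inch '[[0,0,-0.6,0,0,0,30],[0,0,-0.6,0,0,0,45],[0,0,-0.6,0,0,0,55],[0,0,-0.6,0,0,0,70],[0,0,-0.6,0,0,0,90],[0,0,-0.6,0,0,0,100],[0,0,-0.6,0,0,0,100],[0,0,-0.6,0,0,0,100]]' 10
python3 -m inch '[[0,0,-5,0,0,0,100],[0,0,-20,0,0,0,100],[0,0,-45,0,0,0,100],[0,0,-80,0,0,0,100],[0,0,-120,0,0,0,100],[0,0,-165,0,0,0,100],[0,0,-185,0,0,0,100],[0,0,-185,0,0,0,100]]'
python3 - <<'E'
import meas
from h import *
meas.pipe(np.array([516.6,-223.5,58]))
s=state()
# chock grasp: grip centre ~(453,9,73); tool y along chock x (yaw 30.5): choices
for off in(-90,90):
    to([453,9,200],frame(30.5+off))
E
```

```text
t: 12.75
tcp_pos: [516.0, -223.7, 1.6]
orientation: [[-0.998, -0.068, 0.0], [-0.068, 0.998, -0.002], [-0.0, -0.002, -1.0]]
ft_force: [0.0, 0.0, 0.5]
opening: 0.949
grip_force: 0.0
t: 13.55
tcp_pos: [517.5, -224.3, 190.3]
orientation: [[-0.998, -0.067, 0.005], [-0.068, 0.998, -0.004], [-0.005, -0.005, -1.0]]
ft_force: [0.5, 0.1, -0.5]
opening: 0.998
grip_force: 0.0
scene 483 yaw,pitch [3.4 0.4] len [191.7] mid [ 518.3 -225.1   57.6]
side 1183 yaw,pitch [ 3.5 -0.2] len [188.4] mid [ 514.7 -221.8   55.7]
shift [ 47.  236.1 -13.7] turn [-0.07  0.09 63.37] t 13.65
shift [ 47.  236.1 -13.7] turn [-1.1000e-01 -8.0000e-02 -1.1663e+02] t 13.65
```

```bash
python3 -m inch '[[6,30,-10,0,0,8,100],[12,60,-13,0,0,16,100],[18,90,-13,0,0,24,100],[24,120,-13,0,0,32,100],[30,150,-13,0,0,40,100],[36,180,-13,0,0,48,100],[42,210,-13,0,0,56,100],[47,236,-13,0,0,63.4,100]]'
python3 - <<'E'
from h import *
c=snap("wrist","w2.png");d=c["img"];W=cloud(c);s=state();T=np.array(s["tcp_pos"]);print(T.round(1),np.round(s["orientation"],3).tolist())
h=cv2.cvtColor(d,cv2.COLOR_RGB2HSV)
near=np.linalg.norm(W[...,:2]-[455,3],axis=2)<75
y=(h[...,0]>17)&(h[...,0]<33)&(h[...,1]>130)&near
for nm,m in(("top48",y&(abs(W[...,2]-48)<6)),("foot18",y&(abs(W[...,2]-18)<6)),("all",near&(W[...,2]>12)),("grip98",(W[...,2]>90)&(W[...,2]<104)&near)):
    Q=W[m]
    if len(Q)>10:r=cv2.minAreaRect(Q[:,:2].astype(np.float32));print(nm,len(Q),np.round(r[0],1),np.round(r[1],1),round(r[2],1),np.median(Q[:,2]).round(1))
E
```

```text
t: 14.45
tcp_pos: [451.6, 10.2, 198.0]
orientation: [[-0.502, 0.865, -0.002], [0.865, 0.502, -0.001], [0.0, -0.003, -1.0]]
ft_force: [0.1, -0.6, -0.6]
opening: 1.0
grip_force: 0.0
[450.3  12.9 197.9] [[-0.492, 0.87, -0.003], [0.87, 0.492, 0.0], [0.002, -0.003, -1.0]]
top48 2064 [451.3  12.1] [79.1 37.1] 31.4 47.8
foot18 1000 [458.    1.2] [79.1 62.6] 31.5 17.9
all 106892 [452.8   8.9] [139.  83.] 30.2 341.6
grip98 1089 [451.6  12.3] [27.9 27.5] 30.6 97.7
```

View pics/w2.png

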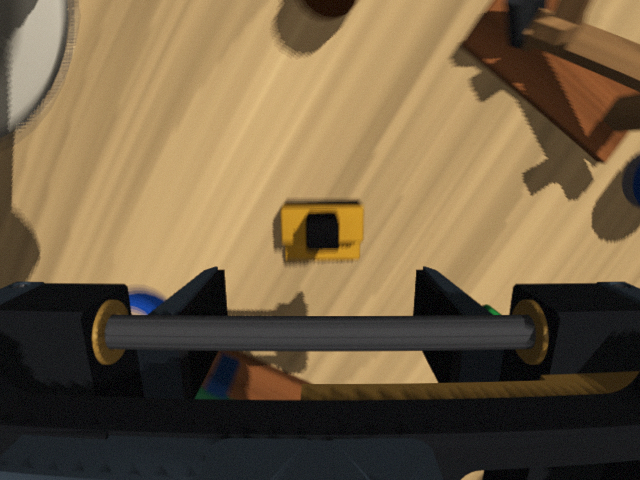

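Wrist view: the chock is at (322,230), its dark face towards the top of the image (row 203) and its foot towards the bottom (row 255). Its size is 79×62 mm with a 28 mm grip at z=98, so this is the right one.

```bash
python3 - <<'E'
from h import *
to([451.5,11.3,22],frame(-59))
E
```

```text
shift [ -2.2   0.7 175.9] turn [-0.15 -0.09 -1.51] t 14.5
```

```bash
python3 -m inch '[[-2,0.7,25,0,0,-1.5,100],[-2,0.7,60,0,0,-1.5,100],[-2,0.7,100,0,0,-1.5,100],[-2,0.7,135,0,0,-1.5,100],[-2,0.7,155,0,0,-1.5,100],[-2,0.7,168,0,0,-1.5,100],[-2,0.7,176,0,0,-1.5,100],[-2,0.7,176,0,0,-1.5,100]]'
python3 -m inch '[[0,0,0,0,0,0,80],[0,0,0,0,0,0,60],[0,0,0,0,0,0,45],[0,0,0,0,0,0,35],[0,0,0,0,0,0,15],[0,0,0,0,0,0,15],[0,0,0,0,0,0,15],[0,0,0,0,0,0,15]]' 25
python3 -m inch '[[0,0,0,0,0,0,15],[0,0,0,0,0,0,15],[0,0,-10,0,0,0,15],[0,0,-30,0,0,0,15],[0,0,-55,0,0,0,15],[0,0,-80,0,0,0,15],[0,0,-100,0,0,0,15],[0,0,-100,0,0,0,15]]' 40
```

```text
t: 15.3
tcp_pos: [453.7, 7.3, 22.0]
orientation: [[-0.53, 0.848, -0.002], [0.848, 0.53, -0.001], [0.0, -0.003, -1.0]]
ft_force: [0.4, -0.1, 0.1]
opening: 1.0
grip_force: 0.0
t: 16.1
tcp_pos: [454.8, 7.2, 23.2]
orientation: [[-0.529, 0.848, 0.0], [0.848, 0.529, -0.002], [-0.002, -0.001, -1.0]]
ft_force: [0.2, -1.1, 0.5]
opening: 0.327
grip_force: 0.0
t: 16.9
tcp_pos: [456.2, 7.3, 125.9]
orientation: [[-0.53, 0.848, 0.005], [0.848, 0.53, -0.002], [-0.004, 0.003, -1.0]]
ft_force: [0.4, 0.5, -2.5]
opening: 0.301
grip_force: 40.0
```

```bash
python3 - <<'E'
from h import *
to([520.8,-290,165],frame(-86.2))
E
```

```text
shift [-286.5 -102.5  -38.2] turn [ 0.22  0.2  28.17] t 16.9
```

```bash
python3 -m inch '[[0,0,-30,0,0,0,15],[-40,-14,-38,0,0,4,15],[-80,-28,-38,0,0,8,15],[-120,-43,-38,0,0,12,15],[-160,-57,-38,0,0,16,15],[-200,-72,-38,0,0,20,15],[-240,-86,-38,0,0,24,15],[-286,-102,-38,0,0,28.2,15]]'
python3 -m inch '[[0,0,0,0,0,0,15],[0,0,0,0,0,0,15],[0,0,0,0,0,0,15],[0,0,0,0,0,0,15],[0,0,0,0,0,0,15],[0,0,0,0,0,0,15],[0,0,0,0,0,0,15],[0,0,0,0,0,0,15]]'
python3 - <<'E'
from h import *
s=state();T=np.array(s["tcp_pos"]);R0=np.array(s["orientation"])
for n in("wrist","scene","side"):
    c=snap(n);W=cloud(c);h=cv2.cvtColor(c["img"],cv2.COLOR_RGB2HSV)
    y=(h[...,0]>15)&(h[...,0]<34)&(h[...,1]>110)&(h[...,2]>40)&(np.linalg.norm(W-T-[0,0,15],axis=2)<90)
    L=(W-T)@R0;Q=L[y]
    print(n,y.sum())
    if y.sum()<20: continue
    for k in range(3):print("  ","xyz"[k],np.percentile(Q[:,k],[1,50,99]).round(1))
    z=Q[:,2];b=np.percentile(z,5)
    for lo,hi in((-36,-18),(-14,4),(-2,30)):
        q=Q[(z>lo)&(z<hi)]
        if len(q)>20:r=cv2.minAreaRect(q[:,:2].astype(np.float32));print("   z",lo,hi,len(q),q[:,2].mean().round(1),np.round(r[0],1),np.round(r[1],1),round(r[2],1))
print(T.round(1));to([520.8,-290,165],frame(-86.2))
E
```

```text
t: 17.7
tcp_pos: [519.1, -290.3, 160.8]
orientation: [[-0.063, 0.998, -0.001], [0.998, 0.063, -0.0], [-0.0, -0.001, -1.0]]
ft_force: [1.7, 0.5, -3.4]
opening: 0.305
grip_force: 40.0
t: 18.5
tcp_pos: [519.7, -289.0, 161.8]
orientation: [[-0.066, 0.998, 0.0], [0.998, 0.066, -0.002], [-0.002, 0.0, -1.0]]
ft_force: [0.2, -0.5, -2.5]
opening: 0.304
grip_force: 40.0
wrist 3839
   x [-2.3 18.7 23.9]
   y [-38.5   0.   39.6]
   z [-74.1 -24.8 -20.9]
   z -36 -18 3723 -24.7 [11.   0.5] [26.7 79.9] 0.6
scene 371
   x [-38.2  10.7  24.9]
   y [-35.8  35.4  40.9]
   z [-36.  -13.4  22.6]
   z -36 -18 168 -24.2 [6.1 1.5] [40.2 79.5] 2.1
   z -14 4 54 -5.5 [ 4.8 38.2] [ 5.7 39.5] 89.8
   z -2 30 149 12.0 [-9.   5.7] [73.4 67.5] 86.1
side 1376
   x [-41.1 -14.4  18.6]
   y [-41.4  -9.6  37.4]
   z [-35.8   3.1  22.6]
   z -36 -18 318 -22.4 [ 2.4 -1.5] [42.6 81. ] 1.7
   z -14 4 297 -4.8 [-12.9  -6.2] [33.1 85.1] 17.9
   z -2 30 770 9.5 [-12.4  -2.2] [63.4 82.3] 3.6
[ 519.7 -289.   161.8]
shift [-0.9  1.1 -3.3] turn [ 0.01  0.09 -0.03] t 18.65
```

```bash
python3 -m inch '[[3,1,15,0,0,0,15],[8,1,35,0,0,0,15],[12,1,60,0,0,0,15],[16,1,85,0,0,0,15],[16,1,102,0,0,0,15],[16,1,112,0,0,0,15],[16,1,117,0,0,0,15],[16,1,117,0,0,0,15]]'
cat > gap.py <<'E'
from h import *
s=state();T=np.array(s["tcp_pos"]);R0=np.array(s["orientation"]);print(T.round(1),R0.round(3).tolist())
Rc=Ro.from_euler("z",3.8,degrees=True).as_matrix()
for n in("scene","side"):
    c=snap(n);W=cloud(c);h=cv2.cvtColor(c["img"],cv2.COLOR_RGB2HSV);L=(W-[516.6,-223.5,0])@Rc
    bx=(abs(L[...,0])<130)&(L[...,1]>-110)&(L[...,1]<60)&(L[...,2]>8)&(L[...,2]<85)
    g=(h[...,0]>60)&(h[...,0]<88)&(h[...,1]>90)&bx; y=(h[...,0]>15)&(h[...,0]<34)&(h[...,1]>110)&(h[...,2]>40)&bx
    Q=L[g];f=lambda p:np.hypot(Q[:,1]-p[0]-p[2]*Q[:,0],Q[:,2]-p[1])-20
    from scipy.optimize import least_squares
    p=least_squares(f,[0,58,0],loss="soft_l1").x
    P=L[y];top=P[abs(P[:,2]-np.percentile(P[:,2],97))<4]
    r=cv2.minAreaRect(top[:,:2].astype(np.float32))
    print(n,"pipe y,z,slope",p[:2].round(1),np.degrees(p[2]).round(1),"x",np.percentile(Q[:,0],[.5,99.5]).round(1),"chock top",len(top),top[:,2].mean().round(1),np.round(r[0],1),np.round(r[1],1),round(r[2],1),"ymax",np.percentile(top[:,1],98).round(1),"x",np.percentile(P[:,0],[1,99]).round(1),"zmin",np.percentile(P[:,2],1).round(1))
E
python3 gap.py
```

```text
t: 19.45
tcp_pos: [519.7, -273.5, 44.6]
orientation: [[-0.066, 0.998, 0.0], [0.998, 0.066, -0.001], [-0.001, 0.0, -1.0]]
ft_force: [-0.0, -0.0, -1.8]
opening: 0.301
grip_force: 40.0
[ 519.7 -273.5   44.6] [[-0.066, 0.998, 0.0], [0.998, 0.066, -0.001], [-0.001, 0.0, -1.0]]
scene pipe y,z,slope [-1.5 57.5] -0.4 x [-92.8  96.7] chock top 74 70.6 [ 23.9 -43.5] [117.3  41.7] 7.1 ymax -29.8 x [-39.7  95.4] zmin 14.6
side pipe y,z,slope [ 1.8 55.9] -0.2 x [-96.3  92.2] chock top 242 67.9 [ -1.6 -47.1] [38.2 80.5] 88.3 ymax -30.5 x [-41.9  52.9] zmin 13.4
```

```bash
python3 -m inch '[[1,0,1,0,0,0,15],[2,0,2,0,0,0,15],[3,0,3,0,0,0,15],[4,0,3.5,0,0,0,15],[5,0,3.5,0,0,0,15],[5,0,3.5,0,0,0,15],[5,0,3.5,0,0,0,15],[5,0,3.5,0,0,0,15]]'
python3 -m inch '[[0.3,0,0,0,0,0,15],[0.6,0,0,0,0,0,15],[0.9,0,0,0,0,0,15],[1.2,0,0,0,0,0,15],[1.5,0,0,0,0,0,15],[1.5,0,0,0,0,0,15],[1.5,0,0,0,0,0,15],[1.5,0,0,0,0,0,15]]'
python3 gap.py
```

```text
t: 20.35
tcp_pos: [519.3, -268.4, 41.2]
orientation: [[-0.066, 0.998, 0.0], [0.998, 0.066, -0.002], [-0.002, 0.0, -1.0]]
ft_force: [-0.1, 0.1, -2.6]
opening: 0.304
grip_force: 40.0
t: 21.15
tcp_pos: [519.2, -266.9, 41.2]
orientation: [[-0.066, 0.998, 0.0], [0.998, 0.066, -0.002], [-0.002, 0.0, -1.0]]
ft_force: [0.8, 0.4, -1.6]
opening: 0.304
grip_force: 40.0
[ 519.2 -266.9   41.2] [[-0.066, 0.998, 0.0], [0.998, 0.066, -0.002], [-0.002, 0.0, -1.0]]
scene pipe y,z,slope [-1.4 57.6] -0.4 x [-92.4  97.4] chock top 13 72.7 [ 29.8 -29.4] [36.1 98.7] 87.3 ymax -9.4 x [-37.6  91. ] zmin 14.1
side pipe y,z,slope [ 1.8 55.9] -0.2 x [-96.4  92.2] chock top 210 64.2 [ -1.2 -40.5] [39.5 81.3] 86.5 ymax -23.2 x [-42.   51.7] zmin 13.8
```

```bash
python3 -m inch '[[0.3,0,0,0,0,0,15],[0.6,0,0,0,0,0,15],[0.9,0,0,0,0,0,15],[1.2,0,0,0,0,0,15],[1.5,0,0,0,0,0,15],[1.5,0,0,0,0,0,15],[1.5,0,0,0,0,0,15],[1.5,0,0,0,0,0,15]]' | grep -E 'tcp|ft_'
python3 -m inch '[[0.2,0,0,0,0,0,15],[0.4,0,0,0,0,0,15],[0.6,0,0,0,0,0,15],[0.8,0,0,0,0,0,15],[1,0,0,0,0,0,15],[1,0,0,0,0,0,15],[1,0,0,0,0,0,15],[1,0,0,0,0,0,15]]' | grep -E 'tcp|ft_'
```

```text
tcp_pos: [519.1, -265.4, 41.2]
ft_force: [0.1, 0.5, -2.5]
tcp_pos: [519.0, -264.4, 41.2]
ft_force: [-0.3, -1.5, -2.3]
```

```bash
python3 -m inch '[[0.2,0,0,0,0,0,15],[0.4,0,0,0,0,0,15],[0.6,0,0,0,0,0,15],[0.6,0,0,0,0,0,15],[0.6,0,0,0,0,0,15],[0.6,0,0,0,0,0,15],[0.6,0,0,0,0,0,15],[0.6,0,0,0,0,0,15]]' | grep -E 'tcp|ft_'
python3 -m inch '[[0,0,0.4,0,0,0,15],[0,0,0.8,0,0,0,15],[0,0,1.2,0,0,0,15],[0,0,1.4,0,0,0,15],[0,0,1.4,0,0,0,15],[0,0,1.4,0,0,0,15],[0,0,1.4,0,0,0,15],[0,0,1.4,0,0,0,15]]' | grep -E 'tcp|ft_'
```

```text
tcp_pos: [519.0, -264.3, 41.2]
ft_force: [-2.5, -7.1, -2.7]
tcp_pos: [519.5, -264.4, 40.1]
ft_force: [0.5, -4.2, -0.3]
```

Face touches the pipe at about 7 N. Backing off 0.5 mm and lowering to the board.

```bash
python3 -m inch '[[-0.5,0,0.3,0,0,0,15],[-0.5,0,0.6,0,0,0,15],[-0.5,0,0.9,0,0,0,15],[-0.5,0,1,0,0,0,15],[-0.5,0,1,0,0,0,15],[-0.5,0,1,0,0,0,15],[-0.5,0,1,0,0,0,15],[-0.5,0,1,0,0,0,15]]' | grep -E 'tcp|ft_'
python3 gap.py
```

```text
tcp_pos: [519.3, -264.4, 39.1]
ft_force: [-1.0, -2.8, 5.6]
[ 519.3 -264.4   39.1] [[-0.066, 0.998, 0.001], [0.998, 0.066, -0.002], [-0.002, 0.001, -1.0]]
scene pipe y,z,slope [-1.3 57.5] -0.7 x [-92.2  97.1] chock top 13 70.2 [ 26.4 -29.4] [ 34.9 106.4] 89.5 ymax -11.7 x [-60.8  97. ] zmin 13.5
side pipe y,z,slope [ 2.  55.8] -0.2 x [-96.4  92.3] chock top 226 61.9 [ -2.  -36.9] [80.4 40. ] 1.6 ymax -20.3 x [-41.7  49.2] zmin 13.4
```

Seated on the board. Releasing and going straight up.

```bash
python3 -m inch '[[0,0,-0.3,0,0,0,30],[0,0,-0.3,0,0,0,36],[0,0,-0.3,0,0,0,45],[0,0,-0.3,0,0,0,60],[0,0,-0.3,0,0,0,80],[0,0,-0.3,0,0,0,80],[0,0,-0.3,0,0,0,80],[0,0,-0.3,0,0,0,80]]' 5
python3 -m inch '[[0,0,-5,0,0,0,80],[0,0,-20,0,0,0,80],[0,0,-45,0,0,0,80],[0,0,-80,0,0,0,80],[0,0,-120,0,0,0,80],[0,0,-160,0,0,0,80],[0,0,-180,0,0,0,80],[0,0,-180,0,0,0,80]]' | grep -E 'tcp|ft_'
python3 gap.py; python3 - <<'E'
import numpy as np,cv2
a=[]
for n,(x,y) in (("scene",(210,160)),("side",(270,250))):
    a.append(cv2.resize(np.load(f"pics/{n}.npz")["img"][y:y+130,x:x+130,::-1],(400,400),interpolation=cv2.INTER_CUBIC))
cv2.imwrite("pics/end.png",np.hstack(a))
E
```

```text
t: 26.15
tcp_pos: [519.0, -264.3, 39.1]
orientation: [[-0.066, 0.998, 0.0], [0.998, 0.066, -0.002], [-0.002, 0.0, -1.0]]
ft_force: [0.2, -0.1, 0.0]
opening: 0.795
grip_force: 0.0
tcp_pos: [520.4, -264.8, 222.7]
ft_force: [-0.2, 0.4, -0.4]
[ 520.4 -264.8  222.7] [[-0.066, 0.998, 0.005], [0.998, 0.066, -0.005], [-0.005, 0.005, -1.0]]
scene pipe y,z,slope [-1.4 57.5] -0.4 x [-92.7  97.5] chock top 12 73.3 [ 28.8 -27.4] [103.9  33.8] 1.4 ymax -10.2 x [-55.2  96.1] zmin 12.8
side pipe y,z,slope [ 1.9 55.8] -0.3 x [-95.9  92.8] chock top 281 62.2 [ -1.5 -36.9] [41.  81.5] 88.9 ymax -17.7 x [-41.8  50. ] zmin 13.6
```

View pics/end.png

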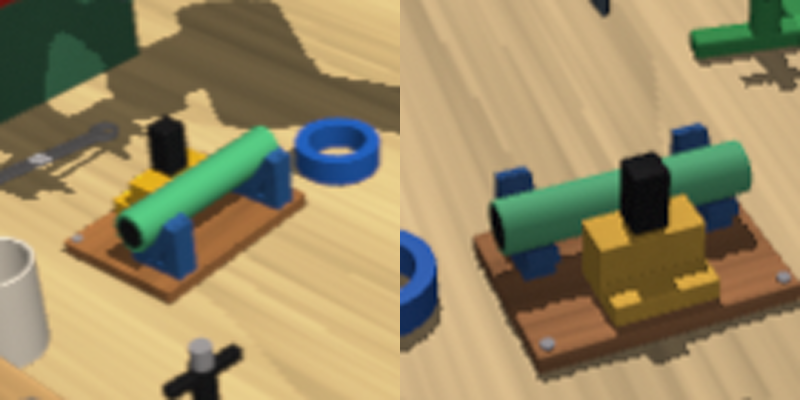

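The pipe lies in both V's (side crop (500,215) to (740,165)). The chock stands upright and square against it (grip at (645,190)), and the tape and mug are undisturbed.

```bash
python3 -c "
from workcell import job_done; print(job_done())"
```

```text
the job is handed in; nothing more can be done
None
```

The pipe lies level and centred in both V-cradles, with the small chock upright on the board, square to the pipe and touching it or within about a millimetre; I handed the job in at about 27 s. My first close on the pipe, with the real fingertips about 36 mm short of the reported TCP, only pressed on its top with about 25 N before I corrected for it.

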